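Third hand at the cutter jig

TASK

The handle of the larger ring cutter has worked loose: pick that cutter off the white board, set it flat on the metal bed of the jig with its wooden handle bar square across the jig, and press it, well home in the V, against the sprung stop until the stop's pointer stands between the two black marks. Hold it there with a steady push for the baker who will tighten the screws, at least three seconds, and finish while still holding and pressing it; do not let go. Never ram the stop to the end of its travel, and leave the small cutter, the jar and the screwdriver where they are.

Things in the scene. Friction and masses are not known exactly. Their poses are not given: they have to be found in the camera images.
- big_cutter: Larger ring cutter, 0.2-0.4 kg: upright steel ring 80 mm across, 40 high, with a 28 mm centre cutter. Origin: centre of its underside, z up. Straps at y = +-40 mm carry a wooden handle bar along y: 78 long, 18 wide (x), 18 tall, centre 72 mm above the origin; grip it across its width from above (23 mm free below the bar, thin stem at its middle). Stands on the board. Half-turn symmetric.
- small_cutter: Bystander: a smaller ring cutter of the same make, ring 52 mm across, 30 mm high, bar centred at 58 mm, top at 67 mm, standing on the same board. Origin: centre of its underside.
- board: Fixed white plastic board, 160 mm (x) x 250 mm (y) x 12 mm high; both cutters stand on it, about 130 mm apart. Origin: centre of its underside.
- jig: Fixed aluminium jig: base plate 230 (x) x 140 (y) mm, 15 thick, its top is the bed. Origin: centre of its underside. Its +x is the push direction, from the open loading end (x = -115 mm) to an end block (x = 103 to 115, 55 mm above the table). Bed is free for x = -115 to 0. On the +y edge a white strip with two black marks, 10 mm apart, for the stop's pointer.
- vee (a point): V of the sprung stop: two white upright cheeks, 38 mm high, 90 degrees apart, opening to jig -x; slides with the stop along jig x. Axes as the jig's. Origin, at bed height: where the big cutter's origin is when fully home in the V; with the stop at rest, jig x = -5, y = 0, z = 15 mm. Apex 57 mm ahead (+x) of it; cheeks' open ends at x = +13, y = +-44; dark back block, 90 wide, behind.
- stop (a joint): Travel of the sprung stop along jig +x, m: 0 at rest, 0.032 at its rigid end. Spring 500 N/m, no preload (0.017 is 8.5 N); it returns when the push ends. A thin dark pointer on its +y side rests 12 mm short of the first black mark and 22 mm short of the second: it is between the marks from 0.012 to 0.022.
- jar: Bystander: a small jar with a metal cap, 54 mm across, 90 mm tall, standing on the table between jig and board. Origin: centre of its underside.
- driver: Bystander: the baker's screwdriver, 200 mm long, lying across (roughly along y) on the far side of the table. Origin: centre of its underside.
Mind the look-alikes: they are no part of the job. Leave any green or orange look-alike of the big_cutter alone.

How it is judged (in metres and radians):
On the way:
1. the big cutter is seated flat and square in the V and presses the stop so that the pointer stands between the marks, for two and a half seconds (x of big_cutter in the frame of vee between -0.004 and 0.004 m and y of big_cutter in the frame of vee between -0.004 and 0.004 m and z of big_cutter in the frame of vee between -0.004 and 0.004 m and angle between big_cutter's own z axis and vertical below 0.07 rad and angle between the y axis of big_cutter and the y axis of vee, either way round below 0.17 rad and value of joint stop between 0.011 and 0.023 m and contact force between big_cutter and stop between 3 and 20 N and contact force between the fingers and big_cutter above 2 N), for 2.5 s.
At the end, for the whole second after the job is handed in: Through the last second the fingers still hold the big cutter; it sits within 4 mm of fully home in the V and on the bed, upright within 4 degrees, its handle bar within 10 degrees of square across the jig; the stop is pushed in 11 to 23 mm by the cutter (3 to 20 N between cutter and V) (all of step 1); the arm keeps its last pose, push and grip.
It fails at once if the stop is rammed to the end of its travel (over 30 mm) (value of joint stop above 0.03 m).
It fails at once if the small cutter is moved more than 25 mm (distance of small_cutter from where it was at the start of the episode above 0.025 m).
It fails at once if the jar is moved more than 25 mm (distance of jar from where it was at the start of the episode above 0.025 m).
It fails at once if the screwdriver is moved more than 25 mm (distance of driver from where it was at the start of the episode above 0.025 m).
It also fails if it takes over 51 s, if anything falls off the work surface, if the arm or the gripper's body presses on something with over 40 N, if the wrist force passes 120 N, or if a joint passes its speed limit or range.

ROBOT

A 6-joint arm with a two-finger parallel gripper is mounted at the origin on the work surface. World frame = base frame: x ahead of the robot, y to its left, z up, the work surface at z = 0. Lengths are in mm, angles in degrees, forces in N, time in s.
With the tool pointing down it reaches from about 350 to 850 mm from the base axis. Payload 8.1 kg.
Tool frame: the origin (TCP) lies midway between the tips of the shut fingers; the grasp point (between the pads) lies 19 mm behind it (r.pinch_z is the distance from the TCP to the grasp point, in mm); z points along the fingers, y is the line along which they close (so a half turn about z gives the same grasp; the last joint's range is limited). The gripper opens to 85 mm and grips with 20 to 120 N. Pads are 22 mm wide; open, the fingers measure 114 mm over their backs; the gripper's body (76 mm by 85 mm) begins 54 mm behind the grasp point. The pads swing forward as they close: fully open they stand 13 mm farther back than shut.
Start: joints at [-76.799, 7.471, 85.268, -0, 87.261, -4.893], TCP at [186.366, -570.327, 231.292] pointing down, gripper open.
Joint ranges: [-169.43, 169.43], [-51.17, 129.36], [1.28, 143.12], [-76.62, 256.62], [0, 156.53], [-152.29, 152.29]. Speed limits (degrees/s): [136.94, 136.94, 159.86, 180, 180, 180].

INTERFACE

Orientations are given as [roll, pitch, yaw] about the fixed x, y, z axes, in that order (R = Rz(yaw) Ry(pitch) Rx(roll)).
In Python, from bench import sensors, optics, job, r gives the robot as it stands.
- The arm moves only by the tool play_rows, never from a script. Its argument "motion" is a list that holds one entry, the list of rows, each a list of 6 numbers: the shift along the tool's x, y, z in cm, then the turn, a rotation vector about the tool's x, y, z in degrees. In form: [[[x, y, z, ax, ay, az], ...]]. A call has 1 to 5 rows; each row is the pose to reach, as a shift and turn from the pose commanded when the call began, along the tool's axes at that moment; what a row does not reach only later rows make up. A row lasts 1/10 s, in which the tool goes at most 50 mm and 8.59 degrees, less where a joint would pass 70% of its speed; a pose out of reach is approached as far as the arm can. A call with a gripper value outside its range is refused whole. "jaw" is the opening, from 0 (shut) to 1 (fully open), set as the call begins (left out, the last holds). The fingers move at their own pace and stop on an object; "squeeze" is the grip in N (left out, the last holds). Time passes only in rows, so rows that repeat a pose let the fingers close. It gives the time, the measured TCP pose, the force, the opening and the grip force at its end, in the units of the state.
- sensors.sense(): the state, without advancing time (a new reading comes with each control period).
- optics.snapshot(name): name is "side" or "top"; returns a dict with "pixels" (400x640x3 uint8, red, green, blue), "mtx" (3x3 intrinsics, pixels), "k1" (the pictures are not rectified: a ray, as slopes to the right and down, at radius r is drawn at 1 + k1 r^2 times it, then the intrinsics apply), "R" (3x3) and "t" (3): a world point X has camera coordinates R X + t. Camera axes: x right, y down, z forward; pixel columns grow to the right and rows downward; lengths in mm; the calibration is good to about 2 mm. A picture is of the moment at which its call begins. There is no depth.
- job.hand_in(): hands the job in; it is judged then, once.
The state is a dict: "time": time; "joint_pos": joint angles; "qd": joint speeds; "joint_efforts": joint torques, N m; "tool_pos": TCP position; "tcp_rot": TCP orientation; "ft_force": force on the tool from outside, world axes, zero at the start; "wrist_torque": the same for the moment, N m; "finger_gap": finger opening in mm; "grip_force": force on a finger pad.
Only numpy, scipy, OpenCV 4.12 (cv2) and the standard library are available. Lean on these libraries where they do the work, as an engineer would, in place of code of your own. Each camera call takes 0.05 s, during which the arm holds its last target. There are 200 camera calls.

## Working session

There is one attempt and no reset: what is moved stays moved. The work goes in short steps, Python scripts to look and compute and a tool call to move; the robot and the scene stay as the last step left them, time stands still between calls to the robot, and variables do not carry over. Pictures are saved under pics/ and viewed, at most 10 in all, crops included, and the job is handed in when it is done.

Besides the shell and the picture viewer there is one more tool, called after ">>>" in YAML: its name, and indented under it one key for each argument. play_rows: Moves the arm, as the interface text tells. Its arguments: {"type":"object","properties":{"motion":{"type":"array","items":{"type":"array","items":{"type":"array","items":{"type":"number"}}}},"jaw":{"type":"number"},"squeeze":{"type":"number"}},"required":["motion"]}

```bash
mkdir -p pics
cat > h.py <<'E'
import numpy as np, cv2
from bench import sensors, optics, job, r
def snap(name,fn):
    s=optics.snapshot(name); cv2.imwrite('pics/'+fn,s['pixels'][:,:,::-1]); np.savez('pics/'+fn+'.npz',**s); return s
def proj(s,X):
    c=np.atleast_2d(X)@np.array(s['R']).T+np.array(s['t']).ravel(); a=c[:,:2]/c[:,2:]; a=a*(1+s['k1']*(a**2).sum(1,keepdims=True))
    m=np.array(s['mtx']); return a@m[:2,:2].T+m[:2,2]
def unproj(s,uv,z):
    m=np.array(s['mtx']); b=(np.atleast_2d(uv)-m[:2,2])@np.linalg.inv(m[:2,:2]).T; a=b.copy()
    for _ in range(20): a=b/(1+s['k1']*(a**2).sum(1,keepdims=True))
    R=np.array(s['R']); C=-R.T@np.array(s['t']).ravel(); d=np.c_[a,np.ones(len(a))]@R
    z=np.broadcast_to(z,len(a)); return C+d*((z-C[2])/d[:,2])[:,None]
E
python3 - <<'E'
from h import *
a=snap('top','t1.png');b=snap('side','s1.png')
for s in(a,b): print(s['mtx'],s['k1'],-np.array(s['R']).T@np.array(s['t']).ravel())
print(sensors.sense()['tcp_rot'],sensors.sense()['time'],sensors.sense()['ft_force'])
E
```

```text
[[387.9358417    0.         319.44201993]
 [  0.         387.9358417  200.10717312]
 [  0.           0.           1.        ]] -0.024218324909968888 [426.14432366  10.34701592 884.20373733]
[[430.22885795   0.         324.6576192 ]
 [  0.         430.22885795 203.13391398]
 [  0.           0.           1.        ]] 0.037926320199028404 [ 86.96342938 629.75302274 623.49940103]
[-1.79900465e+02 -8.80129684e-03  1.80953535e+01] 0.1 [-0.74131226 -0.21607815 -1.45499734]
```

View pics/t1.png

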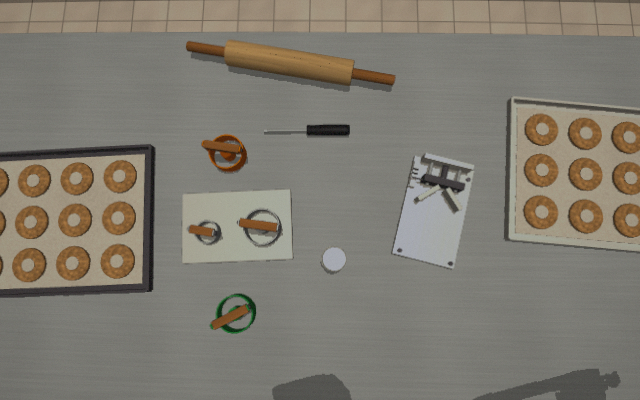

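View pics/s1.png

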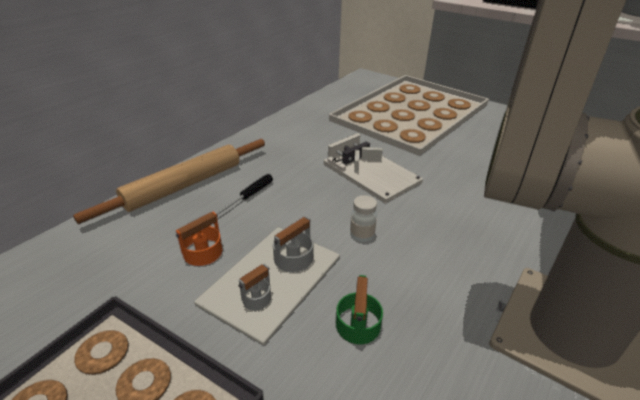

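Four cutters show in the top view: orange (225,152), green (235,314), a small steel one on the board (205,231) and a larger steel one on the board (262,228). The steel one at (262,228) fits: it is steel, larger, and stands on the white board. The jig is at (433,212), opening towards the bottom of the image, and the jar is at (334,260). Next I'll check enlarged crops.

Run:
```python
import cv2,numpy as np
t=cv2.imread('pics/t1.png')
a=cv2.resize(t[180:270,180:300],(533,400),interpolation=3)  # 4.44x
a=cv2.resize(t[185:265,225:305],(400,400),interpolation=cv2.INTER_CUBIC)  #5x
b=cv2.resize(t[145:275,385:485],(400,520),interpolation=cv2.INTER_CUBIC)  #4x
o=np.zeros((520,800,3),np.uint8);o[:400,:400]=a;o[:,400:]=b
for i in range(0,400,50):
    cv2.putText(o,str(225+i//5),(i,10),0,.3,(0,0,255));cv2.putText(o,str(185+i//5),(0,i+10),0,.3,(0,0,255))
for i in range(0,520,40):
    cv2.putText(o,str(145+i//4),(400,i+10),0,.3,(0,0,255))
    if i<400: cv2.putText(o,str(385+i//4),(400+i,10),0,.3,(255,0,0))
cv2.imwrite('pics/c1.png',o)
```

```text
(no output)
```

View pics/c1.png

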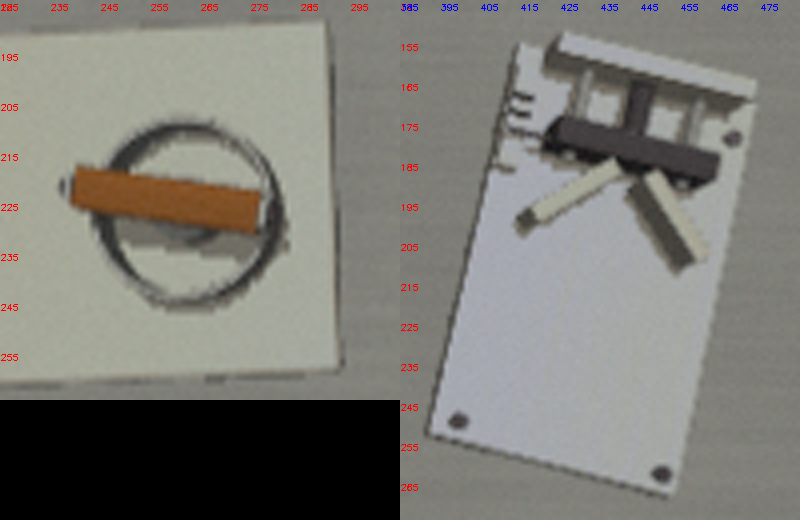

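The crop confirms the large steel cutter: bar corners about (240,218), (277,223), (276,231), (239,226). The jig's loading-end corners are at about (392,254) and (453,269), the far left corner at (414,156). Now I'll compute poses.

```bash
cat > fit.py <<'E'
from h import *
from scipy.optimize import least_squares
L=lambda f:dict(np.load('pics/'+f+'.npz'))
t=L('t1.png');s=L('s1.png')
def place(p,P):
    c,n=np.cos(p[2]),np.sin(p[2]); P=np.array(P,float); return np.c_[p[0]+c*P[:,0]-n*P[:,1],p[1]+n*P[:,0]+c*P[:,1],P[:,2]]
def fit(P,uv,p0):
    f=least_squares(lambda p:(proj(t,place(p,P))-uv).ravel(),p0); return f.x,np.abs(f.fun).max()
if __name__=='__main__':
    q=lambda x,y:(385+(x-400)/4-.4,145+y/4-.4)
    J,e=fit([[-115,70,15],[-115,-70,15],[115,70,15]],np.array([q(427,433),q(671,495),q(518,44)]),[450,-250,-.2]); print('jig',J,np.degrees(J[2]),e)
    g=lambda x,y:(225+x/5-.4,185+y/5-.4)
    B,e=fit([[9,39,93],[9,-39,93],[-9,-39,93],[-9,39,93]],np.array([g(76,166),g(262,192),g(257,234),g(70,206)]),[380,130,0]); print('big',B,np.degrees(B[2]),e)
    a=np.linspace(0,2*np.pi,60)
    ring=place(B,np.c_[40*np.cos(a),40*np.sin(a),0*a+52]); ring0=ring-[0,0,40]
    uv=proj(t,ring); print('ring top px',uv.min(0),uv.max(0),' crop', (uv.min(0)-[225,185])*5,(uv.max(0)-[225,185])*5)
    print('vee',place(J,[[-5,0,15]]),'start', place(J,[[-60,0,15]]))
    print('jar',unproj(t,[(334,260)],90),'small',unproj(t,[(202,230)],67))
    im=cv2.imread('pics/s1.png'); im=cv2.resize(im,None,fx=2,fy=2)
    P=[place(J,[[-115,70,15],[-115,-70,15],[115,-70,15],[115,70,15]]),place(B,[[9,39,93],[9,-39,93],[-9,-39,93],[-9,39,93]]),ring,ring0]
    for x in P: cv2.polylines(im,[np.int32(proj(s,x)*2+.5)],True,(0,255,255),1)
    cv2.imwrite('pics/c2.png',im[180:640,400:900])
E
python3 fit.py
```

```text
jig [ 5.34133694e+02 -2.33156174e+02 -2.44677930e-01] -14.01901273136799 0.5419057830551424
big [ 4.92044343e+02  1.47479055e+02 -1.28807960e-01] -7.380152472654719 0.3459978670400119
ring top px [242.54755625 207.69638011] [279.57584718 244.79070637]  crop [ 87.73778127 113.48190056] [272.87923589 298.95353185]
vee [[ 529.28261693 -231.94495427   15.        ]] start [[ 475.92077021 -218.62154196   15.        ]]
jar [[422.23554033  -9.16347142  90.        ]] small [[480.97309561 270.2618894   67.        ]]
```

View pics/c2.png

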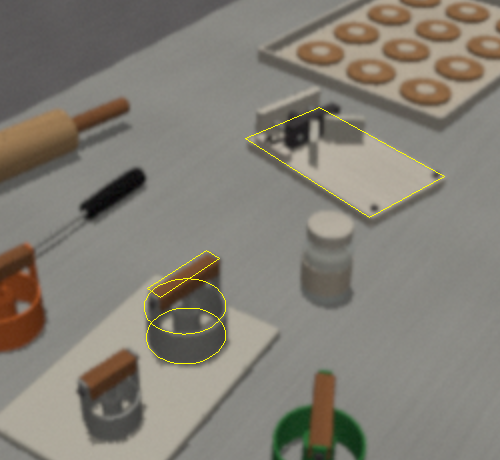

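The bar and ring overlays agree in both views, so the cutter is at about (492,147) with yaw −7.4°, the jig at (534,−233) with yaw −14.0°, and the jar at (422,−9). I need tool yaw 82.6 for the grasp. I'll move above the cutter.

>>> play_rows:
  motion:
    - [[2.56,-2.94,0,0,0,0],[5.12,-5.88,0,0,0,0],[7.68,-8.82,0,0,0,0],[10.24,-11.76,0,0,0,0],[12.8,-14.7,0,0,0,0]]
  jaw: 1
  squeeze: 60

```text
time: 0.6
tool_pos: [262.6, -389.2, 230.7]
tcp_rot: [-180.0, 0.0, 18.1]
ft_force: [0.5, 0.4, -0.0]
finger_gap: 85.2
grip_force: 0.0
```

>>> play_rows:
  motion:
    - [[2.56,-2.94,0,0,0,0],[5.12,-5.88,0,0,0,0],[7.68,-8.82,0,0,0,0],[10.24,-11.76,0,0,0,0],[12.8,-14.7,0,0,0,0]]

```text
time: 1.1
tool_pos: [338.5, -209.8, 231.0]
tcp_rot: [-180.0, 0.0, 18.1]
ft_force: [0.7, 0.0, 0.1]
finger_gap: 85.0
grip_force: 0.0
```

>>> play_rows:
  motion:
    - [[2.56,-2.94,0,0,0,0],[5.12,-5.88,0,0,0,0],[7.68,-8.82,0,0,0,0],[10.24,-11.76,0,0,0,0],[12.8,-14.7,0,0,0,0]]

```text
time: 1.6
tool_pos: [414.5, -30.2, 231.1]
tcp_rot: [180.0, 0.0, 18.1]
ft_force: [0.8, -0.7, -0.7]
finger_gap: 85.7
grip_force: 0.0
```

>>> play_rows:
  motion:
    - [[2.56,-2.94,0,0,0,0],[5.12,-5.88,0,0,0,0],[7.68,-8.82,0,0,0,0],[10.24,-11.76,0,0,0,0],[12.8,-14.7,0,0,0,0]]

```text
time: 2.1
tool_pos: [490.5, 149.3, 230.9]
tcp_rot: [-180.0, 0.0, 18.1]
ft_force: [0.2, -0.5, 1.4]
finger_gap: 85.1
grip_force: 0.0
```

>>> play_rows:
  motion:
    - [[0,0,0,0,0,-8],[0,0,0,0,0,-16],[0,0,0,0,0,-24],[0,0,0,0,0,-32],[0,0,0,0,0,-40]]

```text
time: 2.6
tool_pos: [490.1, 147.6, 230.7]
tcp_rot: [-180.0, 0.0, 58.4]
ft_force: [-1.0, -0.5, 0.4]
finger_gap: 85.7
grip_force: 0.0
```

>>> play_rows:
  motion:
    - [[0,0,0,0,0,-8],[0,0,0,0,0,-16],[0,0,0,0,0,-24.5],[0,0,0,0,0,-24.5]]

```text
time: 3.0
tool_pos: [490.1, 147.6, 230.8]
tcp_rot: [-180.0, 0.0, 82.7]
ft_force: [-0.2, -0.9, -0.3]
finger_gap: 85.3
grip_force: 0.0
```

```bash
cat > go.py <<'E'
from h import *
from scipy.spatial.transform import Rotation as Ro
import sys
st=sensors.sense(); p=np.array(st['tool_pos']); R=Ro.from_euler('xyz',st['tcp_rot'],degrees=True)
print('t',st['time'],'tcp',p.round(1),np.round(st['tcp_rot'],2),'F',np.round(st['ft_force'],1),'gap',st['finger_gap'],st['grip_force'])
if len(sys.argv)>4:
    x,y,z,w=map(float,sys.argv[1:5]); T=Ro.from_euler('xyz',[180,0,w],degrees=True)
    print('shift cm',(R.inv().apply(np.array([x,y,z])-p)/10).round(2),'rot',(R.inv()*T).as_rotvec(degrees=True).round(2))
E
python3 go.py 492 147.5 130 82.6
```

```text
t 3.0 tcp [490.1 147.6 230.8] [-1.7995e+02  2.0000e-02  8.2740e+01] F [-0.2 -0.9 -0.3] gap 85.29721133102181 0.0
shift cm [ 0.02  0.19 10.08] rot [-0.05  0.02  0.14]
```

>>> play_rows:
  motion:
    - [[0,0.2,4,0,0,0],[0,0.2,8,0,0,0],[0,0.2,12,0,0,0],[0,0.2,15,0,0,0],[0,0.2,16.5,0,0,0]]

```text
time: 3.5
tool_pos: [489.9, 146.9, 62.7]
tcp_rot: [-179.7, 0.1, 82.4]
ft_force: [-0.4, 0.0, 0.4]
finger_gap: 85.1
grip_force: 0.0
```

>>> play_rows:
  motion:
    - [[0,0,0,0,0,0],[0,0,0,0,0,0],[0,0,0,0,0,0],[0,0,0,0,0,0],[0,0,0,0,0,0]]
  jaw: 0

```text
time: 4.0
tool_pos: [493.4, 147.6, 67.7]
tcp_rot: [179.9, -0.0, 82.6]
ft_force: [-1.1, 0.5, 6.7]
finger_gap: 16.5
grip_force: 63.6
```

>>> play_rows:
  motion:
    - [[0,0,0,0,0,0],[0,0,0,0,0,0],[0,0,0,0,0,0],[0,0,0,0,0,0],[0,0,0,0,0,0]]

```text
time: 4.5
tool_pos: [493.4, 147.6, 67.7]
tcp_rot: [179.9, -0.0, 82.6]
ft_force: [-1.3, -1.1, 6.7]
finger_gap: 17.0
grip_force: 63.4
```

```bash
python3 go.py 492 147.5 190 76; python3 -c "
from h import *
snap('side','s2.png');snap('top','t2.png')
a=cv2.imread('pics/s2.png')[200:320,230:350];b=cv2.imread('pics/t2.png')[170:290,200:320]
cv2.imwrite('pics/c3.png',cv2.resize(np.hstack([a,b]),(800,400),interpolation=3))"
```

```text
t 4.5 tcp [493.4 147.6  67.7] [ 1.7988e+02 -4.0000e-02  8.2590e+01] F [-1.3 -1.1  6.7] gap 17.026808791110067 63.41219186782837
shift cm [ -0.02  -0.11 -12.23] rot [ 0.12 -0.05  6.59]
```

View pics/c3.png

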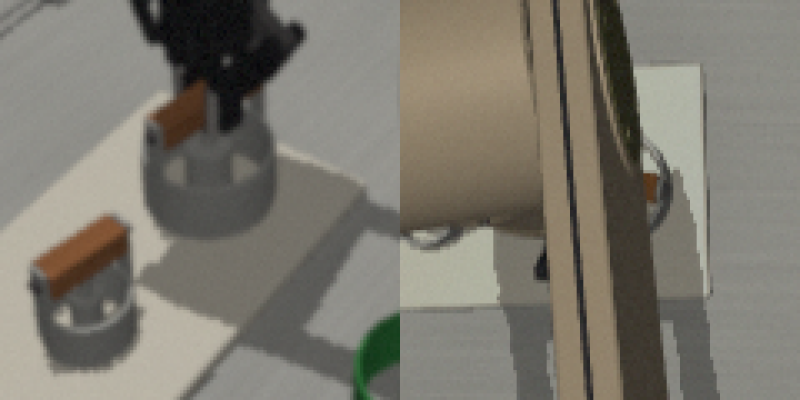

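The fingers hold the bar mid-length, with one finger on each side of it, and the cutter still stands flat. Lifting and carrying over the jig.

>>> play_rows:
  motion:
    - [[0,0,-1.5,0,0,0],[0,0,-4,0,0,0],[0,0,-7,0,0,0],[0,0,-10,0,0,3],[0,-0.1,-12.2,0,0,6.6]]

```text
time: 5.1
tool_pos: [491.8, 147.5, 191.1]
tcp_rot: [179.9, -0.0, 75.9]
ft_force: [1.3, 0.7, -4.0]
finger_gap: 16.9
grip_force: 62.1
```

>>> play_rows:
  motion:
    - [[-1.5,0.3,0,0,0,0],[-4,0.8,0,0,0,0],[-7,1.4,0,0,0,0],[-10,2,0,0,0,0],[-13,2.6,0,0,0,0]]

```text
time: 5.6
tool_pos: [483.9, 13.3, 187.1]
tcp_rot: [-179.9, 0.0, 76.1]
ft_force: [-0.5, 0.1, -4.1]
finger_gap: 16.9
grip_force: 62.0
```

>>> play_rows:
  motion:
    - [[-3,0.6,0,0,0,0],[-6,1.2,0,0,0,0],[-9,1.8,0,0,0,0],[-12,2.4,0,0,0,0],[-15,3,0,0,0,0]]

```text
time: 6.1
tool_pos: [476.5, -139.4, 187.2]
tcp_rot: [-179.9, 0.0, 76.0]
ft_force: [0.3, -0.0, -3.3]
finger_gap: 16.8
grip_force: 62.0
```

>>> play_rows:
  motion:
    - [[-3,0.6,0,0,0,0],[-5.5,1.2,0,0,0,0],[-7.4,1.6,0,0,0,0],[-7.9,1.7,0,0,0,0],[-7.9,1.7,0,0,0,0]]

```text
time: 6.6
tool_pos: [474.3, -219.0, 187.3]
tcp_rot: [-179.9, -0.0, 75.9]
ft_force: [0.4, -0.1, -3.7]
finger_gap: 16.9
grip_force: 62.0
```

```bash
python3 go.py 475.9 -218.6 90 76; python3 -c "
from h import *
snap('side','s3.png');snap('top','t3.png')
a=cv2.imread('pics/s3.png')[80:240,280:440];b=cv2.imread('pics/t3.png')[130:290,340:500]
cv2.imwrite('pics/c4.png',cv2.resize(np.hstack([a,b]),(800,400),interpolation=3))"
```

```text
t 6.6 tcp [ 474.3 -219.   187.3] [-1.7989e+02 -3.0000e-02  7.5940e+01] F [ 0.4 -0.1 -3.7] gap 16.935007818996155 62.012704610824585
shift cm [0.08 0.17 9.73] rot [-0.11 -0.03 -0.06]
```

View pics/c4.png

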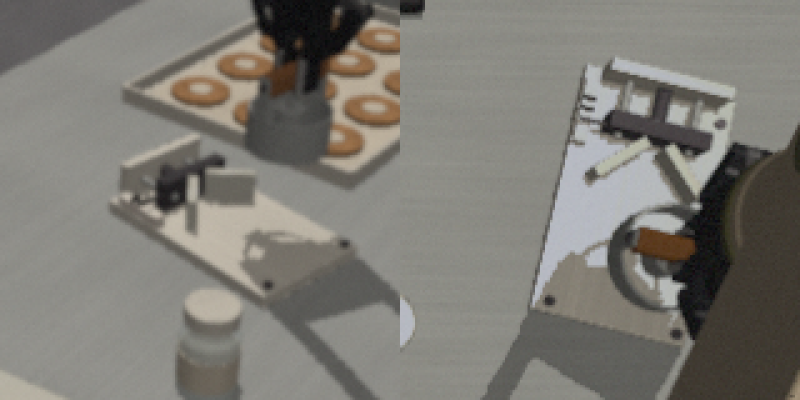

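The cutter hangs upright in the grip, over the free bed and short of the V. Lowering.

>>> play_rows:
  motion:
    - [[0.1,0.2,3,0,0,0],[0.1,0.2,6,0,0,0],[0.1,0.2,9,0,0,0],[0.1,0.2,10.6,0,0,0],[0.1,0.2,11.2,0,0,0]]

```text
time: 7.2
tool_pos: [476.0, -216.0, 73.7]
tcp_rot: [-179.8, -0.1, 76.1]
ft_force: [-0.5, 0.5, -2.6]
finger_gap: 17.1
grip_force: 61.9
```

>>> play_rows:
  motion:
    - [[0,0,0.1,0,0,0],[0,0,0.2,0,0,0],[0,0,0.3,0,0,0],[0,0,0.3,0,0,0]]

```text
time: 7.6
tool_pos: [478.2, -218.4, 74.3]
tcp_rot: [179.9, 0.0, 76.0]
ft_force: [0.6, -0.3, -3.1]
finger_gap: 16.9
grip_force: 61.9
```

>>> play_rows:
  motion:
    - [[0,0,0.05,0,0,0],[0,0,0.1,0,0,0],[0,0,0.1,0,0,0]]

```text
time: 7.9
tool_pos: [477.5, -218.1, 72.3]
tcp_rot: [180.0, 0.0, 76.0]
ft_force: [0.1, 0.0, -3.1]
finger_gap: 17.1
grip_force: 61.9
```

>>> play_rows:
  motion:
    - [[0,0,0.05,0,0,0],[0,0,0.1,0,0,0],[0,0,0.1,0,0,0]]

```text
time: 8.2
tool_pos: [477.5, -218.0, 71.1]
tcp_rot: [-180.0, -0.0, 76.0]
ft_force: [-0.0, 0.4, -3.7]
finger_gap: 17.0
grip_force: 61.9
```

```bash
python3 go.py 475.9 -218.6 70 75.98; python3 -c "
from h import *
snap('side','s4.png');snap('top','t4.png')
a=cv2.imread('pics/s4.png')[100:220,310:430];b=cv2.imread('pics/t4.png')[145:275,380:510][:,:]
b=cv2.resize(b,(400,400),interpolation=3)
cv2.imwrite('pics/c5.png',np.hstack([cv2.resize(a,(400,400),interpolation=3),b]))"
```

```text
t 8.2 tcp [ 477.5 -218.    71.1] [-179.99   -0.     75.99] F [-0.   0.4 -3.7] gap 16.955840899815037 61.93316459655762
shift cm [-0.1  -0.14  0.11] rot [-0.01 -0.    0.01]
```

View pics/c5.png

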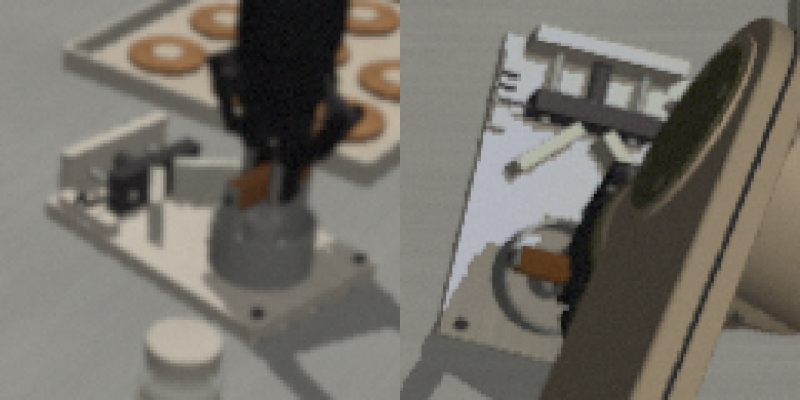

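The cutter is upright just above the bed, with its left strap end at about (548,228) in the full image and the V clear ahead. Touching down.

>>> play_rows:
  motion:
    - [[0,0,0.05,0,0,0],[0,0,0.1,0,0,0],[0,0,0.1,0,0,0]]

```text
time: 8.6
tool_pos: [477.6, -218.1, 70.9]
tcp_rot: [180.0, 0.0, 76.0]
ft_force: [-3.8, 1.2, 4.4]
finger_gap: 16.8
grip_force: 63.1
```

>>> play_rows:
  motion:
    - [[0,0,0.05,0,0,0],[0,0,0.1,0,0,0],[0,0,0.1,0,0,0]]

```text
time: 8.9
tool_pos: [477.7, -218.2, 70.9]
tcp_rot: [180.0, 0.0, 76.0]
ft_force: [-9.7, 3.3, 14.9]
finger_gap: 17.1
grip_force: 64.5
```

>>> play_rows:
  motion:
    - [[0,0,0.05,0,0,0],[0,0,0.1,0,0,0],[0,0,0.1,0,0,0]]

```text
time: 9.2
tool_pos: [477.7, -218.3, 70.8]
tcp_rot: [180.0, 0.0, 76.0]
ft_force: [-13.1, 6.8, 22.4]
finger_gap: 16.6
grip_force: 65.7
```

>>> play_rows:
  motion:
    - [[0,0,-0.13,0,0,0],[0,0,-0.25,0,0,0],[0,0,-0.25,0,0,0]]

```text
time: 9.5
tool_pos: [477.7, -218.1, 70.9]
tcp_rot: [180.0, 0.0, 76.0]
ft_force: [-1.1, 1.6, 0.8]
finger_gap: 16.7
grip_force: 62.9
```

>>> play_rows:
  motion:
    - [[0,0.5,0,0,0,0],[0,1.2,0,0,0,0],[0,2,0,0,0,0],[0,2.5,0,0,0,0],[0,2.5,0,0,0,0]]

```text
time: 10.0
tool_pos: [502.9, -224.4, 70.8]
tcp_rot: [179.9, 0.0, 76.0]
ft_force: [1.9, 0.1, 1.0]
finger_gap: 17.1
grip_force: 62.6
```

>>> play_rows:
  motion:
    - [[0,0.5,0,0,0,0],[0,1,0,0,0,0],[0,1.5,0,0,0,0],[0,2,0,0,0,0],[0,2,0,0,0,0]]

```text
time: 10.5
tool_pos: [521.7, -229.1, 70.8]
tcp_rot: [180.0, 0.0, 76.0]
ft_force: [-0.9, 0.7, 3.5]
finger_gap: 17.0
grip_force: 62.9
```

```bash
cat >> go.py <<'E'
J=(534.1,-233.2,np.radians(-14.02)); c,s=np.cos(J[2]),np.sin(J[2]); A=np.array([[c,s],[-s,c]])
print('jig xy of tcp',(A@(p[:2]-J[:2])).round(1),'F jig',(A@np.array(st['ft_force'])[:2]).round(1),np.round(st['ft_force'][2],1),'M',np.round(st['wrist_torque'],2))
E
python3 go.py
```

```text
t 10.5 tcp [ 521.7 -229.1   70.8] [179.96   0.    76.  ] F [-0.9  0.7  3.5] gap 17.01269739897866 62.88259506225586
jig xy of tcp [-13.   1.] F jig [-1.   0.5] 3.5 M [-0.1  -0.07  0.02]
```

>>> play_rows:
  motion:
    - [[0,0.3,-0.02,0,0,0],[0,0.6,-0.03,0,0,0],[0,0.9,-0.03,0,0,0],[0,1.2,-0.03,0,0,0],[0,1.2,-0.03,0,0,0]]

```text
time: 11.0
tool_pos: [532.2, -231.9, 71.1]
tcp_rot: [-179.9, 0.0, 76.0]
ft_force: [-7.6, 1.0, 7.2]
finger_gap: 16.9
grip_force: 63.6
```

```bash
python3 go.py
```

```text
t 11.0 tcp [ 532.2 -231.9   71.1] [-1.799e+02  1.000e-02  7.600e+01] F [-7.6  1.   7.2] gap 16.866562989423986 63.58832001686096
jig xy of tcp [-2.2  0.8] F jig [-7.6 -0.8] 7.2 M [0.18 1.24 0.06]
```

```bash
python3 -c "
from h import *
snap('side','s5.png');snap('top','t5.png')
a=cv2.imread('pics/s5.png')[115:205,315:405];b=cv2.imread('pics/t5.png')[150:230,395:475]
cv2.imwrite('pics/c6.png',cv2.resize(np.hstack([cv2.resize(a,(400,400),interpolation=3),cv2.resize(b,(400,400),interpolation=3)]),(800,400)))"
```

```text
(no output)
```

View pics/c6.png

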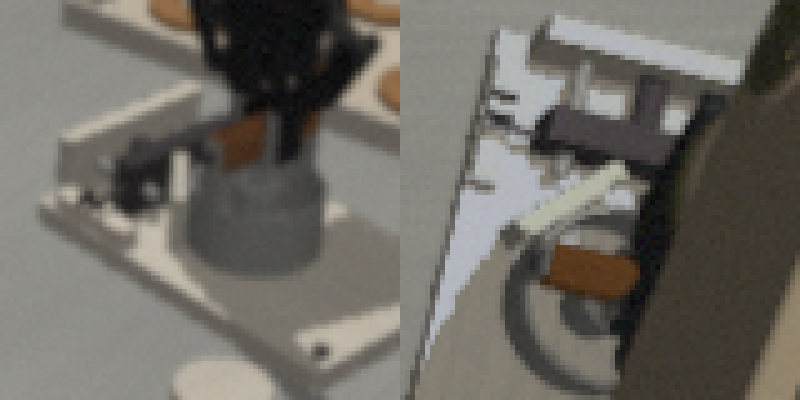

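```bash
cat > ov.py <<'E'
from fit import *
J=np.array([534.13,-233.16,-.24468])
def cutter(p,z0):
    a=np.linspace(0,2*np.pi,60);o=[]
    for z in(0,40): o.append(place(p,np.c_[40*np.cos(a),40*np.sin(a),0*a+z+z0]))
    for z in(63,81): o.append(place(p,np.array([[9,39,z+z0],[9,-39,z+z0],[-9,-39,z+z0],[-9,39,z+z0]])))
    return o
def jig(d):
    f=lambda *P:place(J,np.array(P,float))
    o=[f([-115,70,15],[-115,-70,15],[115,-70,15],[115,70,15])]
    for z in(15,53): o.append(f([8+d,44,z],[52+d,0,z],[8+d,-44,z],[52+d,0,z]))
    o.append(f([103,70,55],[103,-70,55],[115,-70,55],[115,70,55])); return o
def draw(fn,r,c,w,h,polys):
    s=L(fn);im=cv2.imread('pics/'+fn)[r:r+h,c:c+w]; k=400/w; im=cv2.resize(im,(400,300),interpolation=cv2.INTER_CUBIC)
    for col,P in polys:
        for x in P: cv2.polylines(im,[np.int32(((proj(s,x)-[c,r]+.5)*k-.5)*16)],True,col,1,cv2.LINE_AA,4)
    return im
if __name__=='__main__':
    C=cutter([532.2,-231.9,np.radians(-14)],15); Y,G=(0,255,255),(0,255,0)
    o=np.vstack([np.hstack([draw('s5.png',112,310,120,90,[(Y,C)]),draw('t5.png',150,385,108,81,[(Y,C)])]),
     np.hstack([draw('s1.png',112,310,120,90,[(G,jig(0))]),draw('t1.png',150,385,108,81,[(G,jig(0))])])])
    cv2.imwrite('pics/c7.png',o)
E
python3 ov.py
```

```text
(no output)
```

View pics/c7.png

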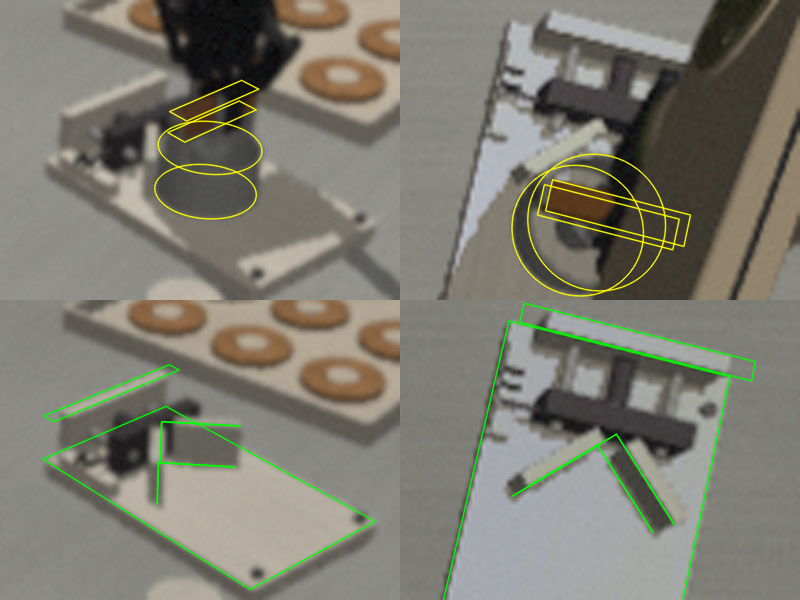

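The overlays agree with the jig, the V at rest and the upright cutter to within a few pixels. Now I'll measure the stop travel by matching the back block, cheek and pointer between the first and current pictures.

```bash
cat > trav.py <<'E'
from ov import *
def track(a,b,box,z,jx,jy,up=8):
    # best stop travel d: shift template along the projected jig-x direction
    c0,r0,w,h=box; s=L(a); A=cv2.imread('pics/'+a,0);B=cv2.imread('pics/'+b,0)
    T=cv2.resize(A[r0:r0+h,c0:c0+w],None,fx=up,fy=up,interpolation=cv2.INTER_CUBIC)
    m=18;S=cv2.resize(B[r0-m:r0+h+m,c0-m:c0+w+m],None,fx=up,fy=up,interpolation=cv2.INTER_CUBIC)
    M=cv2.matchTemplate(S,T,cv2.TM_CCOEFF_NORMED); p0=proj(s,place(J,[[jx,jy,z]]))[0]
    best=[]
    for d in np.arange(-4,32,.25):
        u=proj(s,place(J,[[jx+d,jy,z]]))[0]-p0; q=np.round((u+m)*up).astype(int)
        sub=M[q[1]-4:q[1]+5,q[0]-4:q[0]+5]
        best.append((sub.max(),d) if sub.size else (-1,d))
    return max((M[int(round((proj(s,place(J,[[jx+d,jy,z]]))[0]-p0)[1]*up+m*up)),int(round((proj(s,place(J,[[jx+d,jy,z]]))[0]-p0)[0]*up+m*up))],d) for d in np.arange(-4,32,.25))
if __name__=='__main__':
    import sys; n=sys.argv[1]
    for nm,a,box,P in [('block','t1.png',(416,170,16,16),(50,40,50)),('cheek','t1.png',(412,184,28,20),(53,25,20)),('pointer','t1.png',(408,174,10,9),(35,60,50)),
      ('side block','s1.png',(340,144,16,18),(35,50,40)),('side cheek','s1.png',(354,146,8,18),(35,10,40))]:
        x=track(a,('s' if a[0]=='s' else 't')+n+'.png',box,P[0],P[1],P[2]); print(nm,x)
E
for n in 3 5; do echo $n; python3 trav.py $n; done
```

```text
3
block (np.float32(0.99812406), np.float64(0.0))
cheek (np.float32(0.9978415), np.float64(0.0))
pointer (np.float32(0.99142814), np.float64(0.0))
side block (np.float32(0.99692816), np.float64(0.0))
side cheek (np.float32(0.99715245), np.float64(0.0))
5
block (np.float32(0.9452613), np.float64(6.25))
cheek (np.float32(0.5053031), np.float64(7.75))
pointer (np.float32(0.78064483), np.float64(8.75))
side block (np.float32(0.91766393), np.float64(5.25))
side cheek (np.float32(0.77348125), np.float64(6.25))
```

The stop has moved about 6 mm. I'll firm up the grip, ease the downward load and push on gently.

>>> play_rows:
  motion:
    - [[0,0,-0.03,0,0,0],[0,0,-0.06,0,0,0],[0,0,-0.06,0,0,0]]
  squeeze: 110

```text
time: 11.4
tool_pos: [532.1, -231.8, 71.2]
tcp_rot: [-179.9, 0.0, 76.0]
ft_force: [-5.9, -0.9, 2.6]
finger_gap: 16.2
grip_force: 107.4
```

>>> play_rows:
  motion:
    - [[0,0.15,0,0,0,0],[0,0.3,0,0,0,0],[0,0.45,0,0,0,0],[0,0.6,0,0,0,0],[0,0.6,0,0,0,0]]

```text
time: 11.9
tool_pos: [537.1, -233.2, 71.3]
tcp_rot: [-179.8, 0.0, 76.0]
ft_force: [-10.7, 0.9, 7.6]
finger_gap: 15.8
grip_force: 108.1
```

```bash
python3 go.py; python3 -c "
from h import *
snap('side','s6.png');snap('top','t6.png')"; python3 trav.py 6
```

```text
t 11.9 tcp [ 537.1 -233.2   71.3] [-1.7979e+02  1.0000e-02  7.6000e+01] F [-10.7   0.9   7.6] gap 15.841697689317039 108.10757875442505
jig xy of tcp [2.9 0.8] F jig [-10.6  -1.7] 7.6 M [0.15 1.88 0.17]
block (np.float32(0.9780897), np.float64(10.0))
cheek (np.float32(0.49584275), np.float64(12.75))
pointer (np.float32(0.90094715), np.float64(10.25))
side block (np.float32(0.8241206), np.float64(10.0))
side cheek (np.float32(0.7681084), np.float64(10.75))
```

>>> play_rows:
  motion:
    - [[-0.02,0.15,-0.01,0,0,0],[-0.04,0.3,-0.02,0,0,0],[-0.05,0.5,-0.03,0,0,0],[-0.05,0.7,-0.04,0,0,0],[-0.05,0.7,-0.04,0,0,0]]

```text
time: 12.5
tool_pos: [543.1, -235.3, 71.5]
tcp_rot: [-179.7, 0.0, 76.0]
ft_force: [-13.6, 1.0, 9.0]
finger_gap: 16.2
grip_force: 108.5
```

```bash
python3 go.py; python3 -c "
from h import *
snap('side','s7.png');snap('top','t7.png')"; python3 trav.py 7
python3 - <<'E'
from ov import *
# picture: overlays of upright cutter at TCP-based estimate seated in vee
p=place(J,[[11.0,0,15]])[0]; C=cutter([p[0],p[1],J[2]],15); Y=(0,255,255)
o=np.vstack([np.hstack([draw('s7.png',112,310,120,90,[]),draw('t7.png',150,385,108,81,[])]),
 np.hstack([draw('s7.png',112,310,120,90,[(Y,C)]),draw('t7.png',155,400,48,36,[])])])
cv2.imwrite('pics/c8.png',o)
E
```

```text
t 12.5 tcp [ 543.1 -235.3   71.5] [-1.797e+02  2.000e-02  7.600e+01] F [-13.6   1.    9. ] gap 16.197300800325436 108.4639298915863
jig xy of tcp [9.3 0.1] F jig [-13.4  -2.4] 9.0 M [0.24 2.47 0.16]
block (np.float32(0.9111083), np.float64(15.75))
cheek (np.float32(0.47354183), np.float64(18.5))
pointer (np.float32(0.6923502), np.float64(-1.25))
side block (np.float32(0.7923228), np.float64(15.75))
side cheek (np.float32(0.75055516), np.float64(16.5))
```

View pics/c8.png

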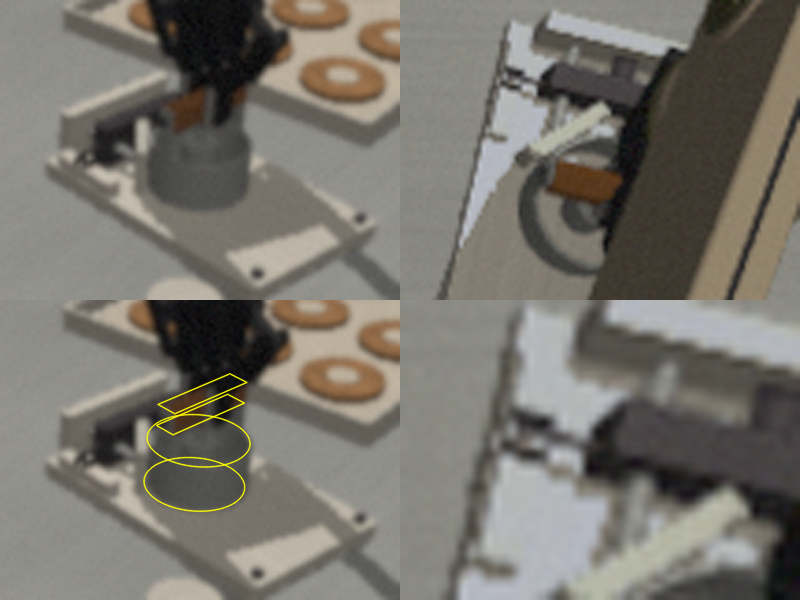

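The pointer stands between the two marks (about (545,430) in the lower-right crop) and the cutter sits upright in the V. The travel is about 16 mm. A slight side force remains, so I'll trim the tilt and centring.

>>> play_rows:
  motion:
    - [[-0.03,0,0,-0.3,0,0],[-0.06,0,0,-0.6,0,0],[-0.1,0,0,-0.8,0,0],[-0.1,0,0,-0.8,0,0]]

```text
time: 13.0
tool_pos: [542.6, -235.6, 71.0]
tcp_rot: [179.5, -0.0, 76.0]
ft_force: [-11.9, 2.7, 6.2]
finger_gap: 16.0
grip_force: 108.2
```

```bash
python3 go.py
python3 - <<'E'
from ov import *
# ring outer-left / lower arc edge in t7 against prediction for seated cutter at several lateral offsets
s=L('t7.png'); im=cv2.GaussianBlur(cv2.imread('pics/t7.png',0),(0,0),.7).astype(float)
from scipy.ndimage import map_coordinates as mc
a=np.radians(np.arange(100,200,3)); 
for z in(15,55):
  res=[]
  for dx in np.arange(-6,7,1.):
    for dy in np.arange(-6,7,1.):
        g=[]
        for rr in(38.5,42.5):
            P=place(J,np.c_[11+dx+rr*np.cos(a),dy+rr*np.sin(a),0*a+z]); uv=proj(s,P); g.append(mc(im,[uv[:,1],uv[:,0]],order=1))
        res.append((np.mean(g[1]-g[0]),dx,dy))
  print(z,sorted(res)[::-1][:5])
E
```

```text
t 13.0 tcp [ 542.6 -235.6   71. ] [ 1.7952e+02 -4.0000e-02  7.6010e+01] F [-11.9   2.7   6.2] gap 16.016294777195224 108.1774914264679
jig xy of tcp [ 8.9 -0.3] F jig [-12.2  -0.2] 6.2 M [0.54 2.28 0.21]
15 [(np.float64(40.02279008102707), np.float64(0.0), np.float64(0.0)), (np.float64(39.14943165244455), np.float64(0.0), np.float64(-1.0)), (np.float64(38.82137361260624), np.float64(-1.0), np.float64(-1.0)), (np.float64(38.2953399295972), np.float64(-1.0), np.float64(0.0)), (np.float64(38.08151550175277), np.float64(0.0), np.float64(1.0))]
55 [(np.float64(31.968420095009378), np.float64(-6.0), np.float64(6.0)), (np.float64(26.438802045062456), np.float64(-5.0), np.float64(6.0)), (np.float64(25.694785696237854), np.float64(-6.0), np.float64(5.0)), (np.float64(20.36922798647233), np.float64(-5.0), np.float64(5.0)), (np.float64(20.259255956473602), np.float64(-6.0), np.float64(4.0))]
```

The ring's bottom edge fits the seated position (0,0 offset) and the side force is now about zero. One more millimetre, then hold.

>>> play_rows:
  motion:
    - [[0,0.05,0,0,0,0],[0,0.1,0,0,0,0],[0,0.1,0,0,0,0],[0,0.1,0,0,0,0],[0,0.1,0,0,0,0]]

```text
time: 13.5
tool_pos: [543.4, -236.0, 71.1]
tcp_rot: [179.5, -0.0, 76.0]
ft_force: [-14.8, 2.5, 8.3]
finger_gap: 16.2
grip_force: 108.3
```

>>> play_rows:
  motion:
    - [[0,0,0,0,0,0],[0,0,0,0,0,0],[0,0,0,0,0,0],[0,0,0,0,0,0],[0,0,0,0,0,0]]

```text
time: 14.0
tool_pos: [543.5, -236.0, 71.0]
tcp_rot: [179.5, -0.0, 76.0]
ft_force: [-14.5, 2.4, 8.4]
finger_gap: 16.1
grip_force: 108.3
```

```bash
python3 go.py; python3 -c "
from h import *
snap('side','s8.png');snap('top','t8.png')"; python3 trav.py 8
```

```text
t 14.0 tcp [ 543.5 -236.    71. ] [ 1.7955e+02 -2.0000e-02  7.6010e+01] F [-14.5   2.4   8.4] gap 16.069408107216244 108.27664017677307
jig xy of tcp [ 9.8 -0.5] F jig [-14.6  -1.2] 8.4 M [0.44 2.54 0.2 ]
block (np.float32(0.9093979), np.float64(15.75))
cheek (np.float32(0.4770433), np.float64(18.5))
pointer (np.float32(0.69535404), np.float64(-0.5))
side block (np.float32(0.7931743), np.float64(15.75))
side cheek (np.float32(0.7413778), np.float64(16.5))
```

>>> play_rows:
  motion:
    - [[0,0,-0.02,0,0,0],[0,0,-0.04,0,0,0],[0,0,-0.06,0,0,0],[0,0,-0.06,0,0,0],[0,0,-0.06,0,0,0]]

```text
time: 14.6
tool_pos: [543.4, -235.9, 71.1]
tcp_rot: [179.6, -0.0, 76.0]
ft_force: [-11.7, 1.7, 3.6]
finger_gap: 16.4
grip_force: 107.7
```

>>> play_rows:
  motion:
    - [[0,0,0,0,0,0],[0,0,0,0,0,0],[0,0,0,0,0,0],[0,0,0,0,0,0],[0,0,0,0,0,0]]

```text
time: 15.1
tool_pos: [543.4, -236.0, 71.1]
tcp_rot: [179.6, -0.0, 76.0]
ft_force: [-11.1, 0.8, 3.6]
finger_gap: 15.9
grip_force: 107.7
```

```bash
python3 go.py; python3 -c "
from h import *
snap('side','s9.png');snap('top','t9.png')"; python3 trav.py 9
```

```text
t 15.1 tcp [ 543.4 -236.    71.1] [ 1.7955e+02 -2.0000e-02  7.6010e+01] F [-11.1   0.8   3.6] gap 15.884596533713328 107.70377039909363
jig xy of tcp [ 9.7 -0.4] F jig [-10.9  -1.9] 3.6 M [0.24 2.19 0.25]
block (np.float32(0.9092521), np.float64(15.75))
cheek (np.float32(0.47786903), np.float64(18.5))
pointer (np.float32(0.69801074), np.float64(-0.5))
side block (np.float32(0.792725), np.float64(15.75))
side cheek (np.float32(0.7454442), np.float64(16.5))
```

The state is steady: travel about 16 mm and push about 11 N including bed friction. Holding for four seconds.

>>> play_rows:
  motion:
    - [[0,0,0,0,0,0],[0,0,0,0,0,0],[0,0,0,0,0,0],[0,0,0,0,0,0],[0,0,0,0,0,0]]

```text
time: 15.7
tool_pos: [543.4, -236.0, 71.1]
tcp_rot: [179.5, -0.0, 76.0]
ft_force: [-11.4, 0.8, 3.4]
finger_gap: 16.2
grip_force: 107.7
```

>>> play_rows:
  motion:
    - [[0,0,0,0,0,0],[0,0,0,0,0,0],[0,0,0,0,0,0],[0,0,0,0,0,0],[0,0,0,0,0,0]]

```text
time: 16.2
tool_pos: [543.4, -236.0, 71.1]
tcp_rot: [179.6, -0.0, 76.0]
ft_force: [-11.4, 0.2, 3.4]
finger_gap: 15.8
grip_force: 107.7
```

>>> play_rows:
  motion:
    - [[0,0,0,0,0,0],[0,0,0,0,0,0],[0,0,0,0,0,0],[0,0,0,0,0,0],[0,0,0,0,0,0]]

```text
time: 16.7
tool_pos: [543.4, -236.0, 71.1]
tcp_rot: [179.6, -0.0, 76.0]
ft_force: [-12.2, 1.7, 3.5]
finger_gap: 16.0
grip_force: 107.7
```

>>> play_rows:
  motion:
    - [[0,0,0,0,0,0],[0,0,0,0,0,0],[0,0,0,0,0,0],[0,0,0,0,0,0],[0,0,0,0,0,0]]

```text
time: 17.2
tool_pos: [543.4, -236.0, 71.1]
tcp_rot: [179.6, -0.0, 76.0]
ft_force: [-11.6, 1.1, 3.8]
finger_gap: 15.9
grip_force: 107.7
```

>>> play_rows:
  motion:
    - [[0,0,0,0,0,0],[0,0,0,0,0,0],[0,0,0,0,0,0],[0,0,0,0,0,0],[0,0,0,0,0,0]]

```text
time: 17.7
tool_pos: [543.4, -236.0, 71.0]
tcp_rot: [179.6, -0.0, 76.0]
ft_force: [-10.9, 1.0, 4.1]
finger_gap: 16.1
grip_force: 107.7
```

>>> play_rows:
  motion:
    - [[0,0,0,0,0,0],[0,0,0,0,0,0],[0,0,0,0,0,0],[0,0,0,0,0,0],[0,0,0,0,0,0]]

```text
time: 18.2
tool_pos: [543.4, -236.0, 71.1]
tcp_rot: [179.6, -0.0, 76.0]
ft_force: [-12.4, 0.9, 4.3]
finger_gap: 16.1
grip_force: 107.7
```

>>> play_rows:
  motion:
    - [[0,0,0,0,0,0],[0,0,0,0,0,0],[0,0,0,0,0,0],[0,0,0,0,0,0],[0,0,0,0,0,0]]

```text
time: 18.7
tool_pos: [543.4, -236.0, 71.1]
tcp_rot: [179.6, -0.0, 76.0]
ft_force: [-11.5, 0.6, 4.2]
finger_gap: 16.3
grip_force: 107.7
```

>>> play_rows:
  motion:
    - [[0,0,0,0,0,0],[0,0,0,0,0,0],[0,0,0,0,0,0],[0,0,0,0,0,0],[0,0,0,0,0,0]]

```text
time: 19.2
tool_pos: [543.4, -236.0, 71.1]
tcp_rot: [179.5, -0.0, 76.0]
ft_force: [-11.2, 1.1, 3.4]
finger_gap: 15.9
grip_force: 107.7
```

```bash
python3 go.py; python3 -c "
from h import *
snap('side','s10.png');snap('top','t10.png')"; python3 trav.py 10; python3 -c "
from bench import job; print(job.hand_in())"
```

```text
t 19.2 tcp [ 543.4 -236.    71.1] [ 1.7955e+02 -2.0000e-02  7.6000e+01] F [-11.2   1.1   3.4] gap 15.92024209790847 107.7048397064209
jig xy of tcp [ 9.7 -0.5] F jig [-11.1  -1.6] 3.4 M [0.26 2.1  0.27]
block (np.float32(0.9085276), np.float64(15.75))
cheek (np.float32(0.47845584), np.float64(18.25))
pointer (np.float32(0.70118874), np.float64(-0.5))
side block (np.float32(0.7916501), np.float64(15.75))
side cheek (np.float32(0.73986083), np.float64(16.5))
the job is handed in; nothing more can be done
None
```

The job is handed in with the arm still gripping and pressing the larger cutter: it sits flat and square in the V, held steady for over 4 s with the stop in about 16 mm by my image measurements (pointer between the marks) and about 11 N of push including bed friction; the hand-in returned no verdict.

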